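# Fit the drive collar to the food processor's D spindle and hold it

### The arm

A 6-joint arm with a two-finger parallel gripper is mounted at the origin on a cart in front of the work surface, level with it; the furniture and walls round the work are solid. World frame = base frame: x ahead of the robot, y to its left, z up, the work surface at z = 0. Lengths are in m, angles in rad, forces in N, time in s.
With the tool pointing down it reaches from about 0.375 to 0.925 m from the base axis. Payload 5.7 kg.
Tool frame: the origin (TCP) lies at the very end of the fingers, on their centre line; the grasp point (between the pads) lies 19 mm behind it; z points along the fingers, y is the line along which they close (so a half turn about z gives the same grasp; the last joint's range is limited). The gripper opens to 88 mm and grips with 3 to 60 N. Pads are 20 mm wide; open, the fingers measure 115 mm over their backs; the gripper's body (75 mm by 178 mm) begins 61 mm behind the grasp point.
Start: joints at [1.182, 0.359, 1.51, -0, 1.272, -0.115], TCP at [0.162, 0.578, 0.19] pointing down, gripper open.
Joint ranges: [-2.97, 2.97], [-1.01, 2.36], [0.21, 2.38], [-0.96, 4.11], [0.2, 2.71], [-2.98, 2.98]. Speed limits (rad/s): [2.39, 2.39, 3.14, 3.14, 3.14, 3.14].

### API

Orientations are given as a unit quaternion [w, x, y, z].
In Python, from bench import observe, snapshot, get_calibration, manip, look_for gives the robot as it stands. The module is installed in compiled form; this text tells all that it offers.
- The arm moves only by the tool arm_command, never from a script. Its argument "targets" is a list of rows, each a list of 7 numbers: the shift along the tool's x, y, z in mm, then the turn, a rotation vector about the tool's x, y, z in degrees, then the opening, from 0 (shut) to 1 (fully open). A call has 1 to 10 rows; each row shifts and turns the commanded pose from where the row before left it, along the tool's axes as they then stand; what a row does not reach is not made up. A row lasts 1/10 s, in which the tool goes at most 50 mm and 8.59 degrees, less where a joint would pass 70% of its speed; a pose out of reach is approached as far as the arm can. A call with a gripper value outside its range is refused whole. The fingers move at their own pace and stop on an object; "squeeze" is the grip in N (left out, the last holds). Time passes only in rows, so rows that do not move let the fingers close. It gives the time, the measured TCP pose, the force, the opening and the grip force at its end, in the units of the state.
- observe(): the state, without advancing time (a new reading comes with each control period).
- snapshot(name): name is "scene" or "top" or "wrist"; returns the picture (384x512x3 uint8, red, green, blue); there is no depth.
- get_calibration(name): a dict with "fx", "fy", "cx", "cy" (pixels), "D" ([k1, k2, p1, p2, k3] as OpenCV has them; the pictures are not rectified), "origin" and "attitude" of the camera in the world. Camera axes: x right, y down, z forward; pixel columns grow to the right and rows downward; lengths in m; the calibration is good to about 2 mm. A picture is of the moment at which its call begins: read the wrist's pose just before it. get_calibration takes no time and is no camera call; for the wrist camera it gives the pose at the moment of the call.
- manip.finish_job(): hands the job in; it is judged then, once.
Trained networks look in the newest picture that a camera, given by its name, has taken for a name from the list of things; names that differ only in an ending like _2 or _b are one class to them, and where a whole thing is asked for, a point or a joint stands for the part that bears it (a point fixed in the world has none). Each returns a list of dicts, best first, with "score" (0 to 1); they miss things now and then, are a little off and sometimes report something else, mostly with a low value. They report only what shows in the picture. A call takes as long as a camera call.
- look_for(name, camera): "pixel" ([column, row] in pixels, amid what is visible of it).
The state is a dict: "t": time; "joint_pos": joint angles; "joint_vel": joint speeds; "joint_efforts": joint torques, N m; "tcp_pos": TCP position; "orientation": TCP orientation; "contact_force": force on the tool from outside, world axes, zero at the start; "ft_torque": the same for the moment, N m; "opening": finger opening in m; "grip_force": force on a finger pad.
Only numpy, scipy, OpenCV 4.12 (cv2) and the standard library are available. Lean on these libraries where they do the work, as an engineer would, in place of code of your own. Each camera call takes 0.05 s, during which the arm holds its last target. There are 200 camera calls.

### The job

The drive collar has to go back on the food processor's spindle. Pull the little parts drawer out to its stop and leave it open; then take the bare spindle between the fingers, feel for its flat and turn it until the flat faces the key slot in the bowl seat; then fetch the collar from the drawer, put it on the spindle with its grub screw over the flat and facing the slot, and push it gently right down against the sprung seal. Finish while the fingers still hold it fully down, so that I can get the hex key through the slot, and leave the other things on the worktop where they are.

Things in the scene. Friction and masses are not known exactly. Their poses are not given: they have to be found in the camera images.
- parts_box: Low wooden box with one drawer, fixed to the worktop, 155 (x) x 160 (y) x 90 mm high. Origin under its centre; its front and the drawer's face look along its -x.
- drawer (a joint): How far the drawer is out, m: 0 shut, 0.100 at its stop; it slides along the box's -x, with about 1 N of friction, and stays put. Inside: 6 mm walls 45 mm high round a floor of 110 (x) x 118 (y) mm, 27 mm above the worktop.
- drawer_handle (a point): Middle of the drawer's steel bar handle: a round bar 11 mm thick and 100 mm long, level, parallel to the box's y axis, 52 mm above the worktop, standing 35 mm off the drawer's face (bar axis to face, so about 29 mm of gap behind it). Its axes are the box's.
- collar: Drive collar, loose, upright in the drawer: a plain steel ring, 46 mm outside, 30 mm high, with a D-shaped bore of 22 mm whose flat lies 6 mm from the axis on its -x side (1 mm of play all round on the spindle). A dark grub screw, 9 mm thick, sticks 8 mm out of its -x side, 8 mm above its underside. Origin at the centre of its underside, z up. 0.11 to 0.22 kg.
- collar_screw (a point): Outer end of the collar's grub screw, 31 mm from the collar's axis along its -x, 8 mm above its underside. Its axes are the collar's.
- processor: White round motor base of a food processor, 176 mm across, fixed, without its bowl. Origin under the spindle's axis, z up. Deck 85 mm above the worktop; the bowl seat is a round wall on the deck, 135 mm inside and 145 mm outside, its top 113 mm above the worktop. Its key slot, a 30 mm gap through that wall, lies on the -x side.
- spindle: Bare upright steel spindle of the processor, 20 mm thick, with a flat along one side, 5 mm from the axis (15 mm thick across the flat), from 98 mm to its top 145 mm above the worktop; the top 4 mm is tapered by about 3 mm. Turns endlessly with 0.03 N m of friction and stays put. Origin on the axis, 98 mm above the worktop; the flat looks along its -x.
- spindle_flat (a point): A point in the middle of the spindle's flat, 5 mm from the axis along the spindle's -x, 128 mm above the worktop. Its axes are the spindle's: the flat looks along its -x.
- seal_ring (a joint): Travel of the sprung seal, a dark ring 42 mm across and 8 mm high round the foot of the spindle, m: 0 up (its top 108 mm above the worktop), 0.008 pressed fully down to its stop (top 100 mm above the worktop). It needs about 2.4 N to start and 8.8 N at the stop, and springs back. The collar sits on it: fully down, its origin is 100 mm up.
- tin: Food tin, 75 mm across, 58 mm high, loose; leave alone. Origin under its centre.
- jar: Glass jar with a screw lid, 60 mm across, 80 mm high, loose; leave alone. Origin under its centre.
- beaker: Translucent measuring beaker, 82 mm across, 152 mm high, loose; leave alone. Origin under its centre.

How it is judged:
On the way, in this order (a step that is already met when the one before it is completed fails the run):
1. the drawer is out at its stop (value of joint drawer above 0.095 m), for 0.2 s.
2. the fingers hold the bare spindle with its flat facing the key slot, within 0.15 rad (angle between the x axis of spindle and the x axis of processor, either way round below 0.15 rad and x of spindle_flat in the frame of processor below 0 m and contact force between the fingers and spindle above 2 N), for 0.2 s.
At the end, for the whole second after the job is handed in: The collar is on the spindle (axes within 3 mm, upright), pressing the sprung seal down at least 6.2 of its 8 mm, its grub screw over the flat and within 5.5 mm of the key slot's middle line, the flat within 0.2 rad of it, at rest, held by the fingers with over 3 N; drawer still open 50 mm or more (value of joint seal_ring above 0.0062 m and z of collar in the frame of processor below 0.1025 m and horizontal distance between collar and spindle below 0.003 m and angle between collar's own z axis and vertical below 0.08 rad and x of collar_screw in the frame of processor below -0.02 m and y of collar_screw in the frame of processor between -0.0055 and 0.0055 m and angle between the x axis of spindle and the x axis of processor, either way round below 0.2 rad and x of spindle_flat in the frame of processor below 0 m and contact force between the fingers and collar above 3 N and linear speed of collar below 0.01 m/s and value of joint drawer above 0.05 m); the arm keeps its last pose, push and grip.
It fails at once if the tin is shifted by more than 30 mm (distance of tin from where it was at the start of the episode above 0.03 m).
It fails at once if the jar is shifted by more than 30 mm (distance of jar from where it was at the start of the episode above 0.03 m).
It fails at once if the beaker is shifted by more than 30 mm (distance of beaker from where it was at the start of the episode above 0.03 m).
It fails at once if the spindle or seal is forced: the collar bears on the spindle with more than 40 N (contact force between collar and spindle above 40 N).
It also fails if it takes over 56 s, if anything falls off the work surface, if the arm or the gripper's body presses on something with over 40 N, if the wrist force passes 120 N, or if a joint passes its speed limit or range.

## Working session

There is one attempt and no reset: what is moved stays moved. The work goes in short steps, Python scripts to look and compute and a tool call to move; the robot and the scene stay as the last step left them, time stands still between calls to the robot, and variables do not carry over. Pictures are saved under pics/ and viewed, at most 10 in all, crops included, and the job is handed in when it is done.

Besides the shell and the picture viewer there is one more tool, called after ">>>" as name(argument=value, ...), one argument or row to a line, values as JSON. arm_command: Moves the arm, as the interface text tells. Its arguments: {"type":"object","properties":{"targets":{"type":"array","items":{"type":"array","items":{"type":"number"}}},"squeeze":{"type":"number"}},"required":["targets"]}

```bash
mkdir -p pics; cat > h.py <<'E'
import numpy as np, cv2
from bench import *
from scipy.spatial.transform import Rotation as R
def Rc(c):
    a=np.array(c["attitude"],float)
    if a.shape==(3,3): return a
    return R.from_quat(a[[1,2,3,0]]).as_matrix()
def ray(px,c):
    K=np.array([[c["fx"],0,c["cx"]],[0,c["fy"],c["cy"]],[0,0,1.]])
    u=cv2.undistortPoints(np.array([[px]],float),K,np.array(c["D"],float))[0,0]
    return np.array(c["origin"],float),Rc(c)@np.array([u[0],u[1],1.])
def atz(px,c,z):
    o,d=ray(px,c); return o+d*(z-o[2])/d[2]
def proj(P,c):
    K=np.array([[c["fx"],0,c["cx"]],[0,c["fy"],c["cy"]],[0,0,1.]])
    M=Rc(c).T; r,_=cv2.Rodrigues(M); t=-M@np.array(c["origin"],float)
    return cv2.projectPoints(np.array(P,float).reshape(-1,1,3),r,t,K,np.array(c["D"],float))[0].reshape(-1,2)
def save(n,f):
    im=snapshot(n); cv2.imwrite("pics/"+f,im[:,:,::-1]); return im
E
python3 - <<'E'
from h import *
a=save("scene","s0.png");b=save("top","t0.png")
for cam in("scene","top"):
    c=get_calibration(cam); print(cam,c)
    for n in("parts_box","drawer_handle","collar","processor","spindle","spindle_flat","seal_ring","tin","jar","beaker"):
        r=look_for(n,cam)
        print(n,[(np.round(x["pixel"]).tolist(),round(x["score"],2)) for x in r[:2]])
print(observe())
E
```

```text
scene {'fx': 405.09033769273606, 'fy': 405.09033769273606, 'cx': 254.40837964687915, 'cy': 190.1283442857339, 'D': array([-0.03416021,  0.        ,  0.        ,  0.        ,  0.        ]), 'origin': array([-0.33010233, -0.51346745,  1.25686063]), 'attitude': array([-0.29053498,  0.80447957, -0.48589816,  0.17973599])}
parts_box [([161.0, 168.0], 0.63)]
drawer_handle [([168.0, 178.0], 0.81)]
collar []
processor [([263.0, 217.0], 0.7)]
spindle []
spindle_flat []
seal_ring [([262.0, 209.0], 0.51), ([167.0, 174.0], 0.19)]
tin [([234.0, 181.0], 0.73)]
jar [([337.0, 246.0], 0.94)]
beaker [([369.0, 251.0], 0.58)]
top {'fx': 475.1698734989904, 'fy': 475.1698734989904, 'cx': 259.97467911724766, 'cy': 200.74799733548102, 'D': array([-0.17013224,  0.        ,  0.        ,  0.        ,  0.        ]), 'origin': array([ 0.32694844, -0.04598769,  1.87572714]), 'attitude': array([-0.03771857,  0.71369983, -0.69814965,  0.04239019])}
parts_box [([158.0, 209.0], 0.66)]
drawer_handle [([171.0, 214.0], 0.64)]
collar []
processor [([283.0, 216.0], 0.78)]
spindle []
spindle_flat []
seal_ring [([284.0, 216.0], 0.44), ([285.0, 218.0], 0.26)]
tin []
jar [([352.0, 216.0], 0.48)]
beaker [([383.0, 216.0], 0.96), ([227.0, 184.0], 0.49)]
{'t': 1.1, 'joint_pos': array([ 1.18191642e+00,  3.58757074e-01,  1.51038959e+00,  2.76113964e-05,
        1.27251191e+00, -1.15079698e-01]), 'joint_vel': array([ 0.00083145, -0.00057784,  0.00179398,  0.00134089,  0.00177128,
       -0.00182368]), 'joint_efforts': array([ 1.09980676e-03, -5.15331960e+01, -2.71135640e+01,  6.72482327e-02,
        2.43211834e-02, -3.87077625e-05]), 'tcp_pos': array([0.16220933, 0.57762764, 0.19025233]), 'orientation': array([-2.09962460e-05,  1.36476901e-01,  9.90643253e-01, -2.86267312e-05]), 'contact_force': array([-0.71832507, -0.70018735, -0.86698868]), 'ft_torque': array([-0.01399761,  0.02320676, -0.01922098]), 'grip_force': 0.0, 'opening': 0.0873039902875523}
```

```bash
python3 - <<'E'
import cv2,numpy as np
a=cv2.imread("pics/s0.png")[110:310,100:420];b=cv2.imread("pics/t0.png")[130:300,100:420]
f=lambda x:cv2.resize(x,None,fx=2.45,fy=2.45,interpolation=cv2.INTER_CUBIC)
cv2.imwrite("pics/s0b.png",f(a));cv2.imwrite("pics/t0b.png",f(b))
E
```

```text
(no output)
```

View pics/s0b.png

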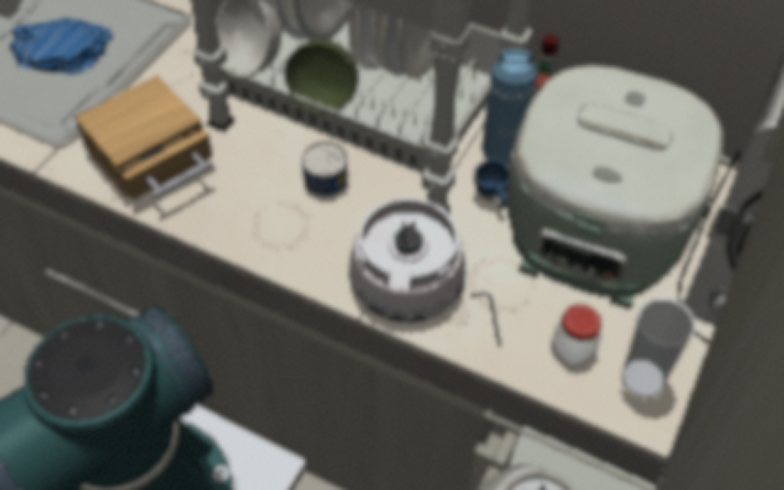

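View pics/t0b.png

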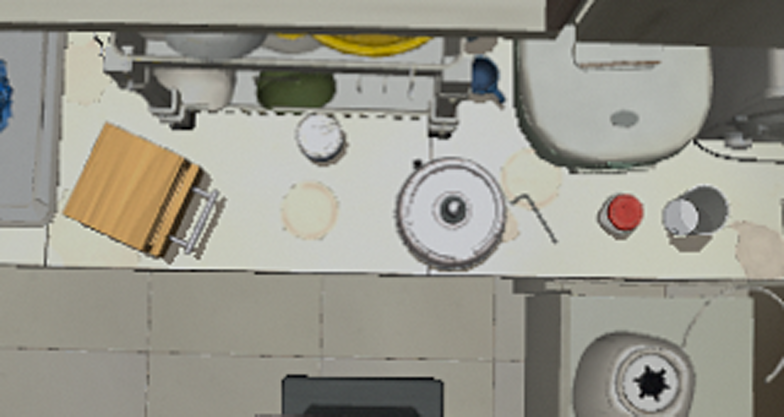

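```bash
python3 - <<'E'
from h import *
c=get_calibration("top");s=get_calibration("scene")
g=lambda x,y:(x/2.45+100-.3,y/2.45+130-.3)
g2=lambda x,y:(x/2.45+100-.3,y/2.45+110-.3)
for n,p,z in[("h1",(215,192),.052),("h2",(186,252),.052),("boxTL",(106,123),.09),("boxBL",(64,212),.09),("boxTR",(187,158),.09),("boxBR",(142,252),.09),("proc",(453,213),.1),("spTop",(453,208),.145),("tin",(320,136),.058),("jar",(626,212),.08),("beak",(680,216),.152)]:
    print(n,atz(g(*p),c,z).round(4))
for n,p,z in[("h1",(213,157),.052),("h2",(137,205),.052),("slot",(401,278),.113),("spTop",(409,226),.145),("slotlow",(400,285),.1)]:
    print("sc",n,atz(g2(*p),s,z).round(4))
w=get_calibration("wrist");o=observe()
print(w,o["t"]); 
q=o["orientation"];T=R.from_quat(q[[1,2,3,0]]).as_matrix();print(T.round(3));print("cam in tool",(T.T@(w["origin"]-o["tcp_pos"])).round(4));print((T.T@Rc(w)).round(3))
E
```

```text
h1 [0.4999 0.224  0.052 ]
h2 [0.4041 0.2664 0.052 ]
boxTL [0.6007 0.3949 0.09  ]
boxBL [0.4594 0.4546 0.09  ]
boxTR [0.5483 0.2642 0.09  ]
boxBR [0.4007 0.3285 0.09  ]
proc [ 0.4713 -0.1492  0.1   ]
spTop [ 0.4751 -0.1464  0.145 ]
tin [0.5919 0.0602 0.058 ]
jar [ 0.4801 -0.4209  0.08  ]
beak [ 0.4696 -0.4885  0.152 ]
sc h1 [0.5167 0.2267 0.052 ]
sc h2 [0.3755 0.2756 0.052 ]
sc slot [ 0.4054 -0.1728  0.113 ]
sc spTop [ 0.4711 -0.1515  0.145 ]
sc slotlow [ 0.4023 -0.1731  0.1   ]
{'fx': 305.7990702686791, 'fy': 305.7990702686791, 'cx': 256.8641062028332, 'cy': 187.58460995699548, 'D': array([-0.05396437,  0.        ,  0.        ,  0.        ,  0.        ]), 'origin': array([0.0936064 , 0.59693853, 0.38577783]), 'attitude': array([0.10524028, 0.78983227, 0.5989617 , 0.07958867])} 1.1
[[-0.963  0.27  -0.   ]
 [ 0.27   0.963 -0.   ]
 [ 0.    -0.    -1.   ]]
cam in tool [ 0.0713  0.     -0.1955]
[[ 0.001 -0.965 -0.262]
 [ 1.     0.001 -0.   ]
 [ 0.    -0.262  0.965]]
```

>>> arm_command(
  targets=[
    [-37,-24,4,0,0,0.8,0.3],
    [-37,-24,4,0,0,0.8,0.3],
    [-37,-24,4,0,0,0.8,0.3],
    [-37,-24,4,0,0,0.8,0.3],
    [-37,-24,4,0,0,0.8,0.3],
    [-37,-24,4,0,0,0.8,0.3],
    [-37,-24,4,0,0,0.8,0.3],
    [-37,-24,4,0,0,0.8,0.3],
    [-37,-24,4,0,0,0.8,0.3],
    [-37,-24,4,0,0,0.8,0.3],
  ],
)

```text
t: 2.1
tcp_pos: [0.433, 0.2277, 0.1503]
orientation: [0.0, 0.206, 0.979, 0.0]
contact_force: [1.2, 0.4, -0.4]
opening: 0.0263
grip_force: 0.0
```

```bash
cat >> h.py <<'E'
def tool():
    o=observe(); return o,R.from_quat(o["orientation"][[1,2,3,0]]).as_matrix(),o["tcp_pos"]
def to(P):
    o,T,p=tool(); return (T.T@(np.array(P)-p)*1000).round(1)
def find(n,cam):
    r=look_for(n,cam); print(n,cam,[(np.round(x["pixel"],1).tolist(),round(x["score"],2)) for x in r[:2]]); return r
E
python3 - <<'E'
from h import *
o,T,p=tool();print(o["t"],p,T.round(3).tolist(),o["opening"])
c=get_calibration("wrist");save("wrist","w1.png")
for r in find("drawer_handle","wrist"): print(atz(r["pixel"],c,.052))
print(proj([[.5,.224,.052],[.404,.2664,.052]],c))
E
```

```text
2.1 [0.43303691 0.22766388 0.15034922] [[-0.916, 0.402, 0.001], [0.402, 0.916, 0.0], [-0.001, 0.0, -1.0]] 0.026291622068185676
drawer_handle wrist [([329.2, 176.2], 0.89)]
[0.45886106 0.29453978 0.052     ]
[[279.33882655 237.80714648]
 [281.73436313 136.4177917 ]]
```

View pics/w1.png

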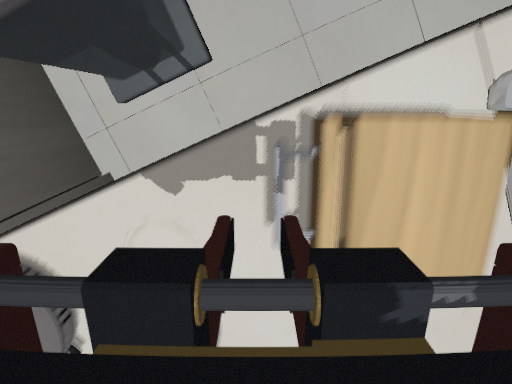

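```bash
python3 - <<'E'
from h import *
c=get_calibration("wrist")
a=atz((280.5,150),c,.052);b=atz((277.5,242),c,.052);print(a,b,to((a+b)/2-[0,0,.019]),np.degrees(np.arctan2(*(b-a)[1::-1])))
E
```

```text
[0.4175831  0.25795027 0.052     ] [0.50544749 0.21765787 0.052     ] [-19.   22.2 117.1] -24.63499771607284
```

>>> arm_command(
  targets=[
    [-17,22,0,0,0,0.8,0.3],
    [0,0,40,0,0,0,0.3],
    [0,0,40,0,0,0,0.3],
    [0,0,37,0,0,0,0.3],
    [0,0,0,0,0,0,0.3],
  ],
)

```text
t: 2.7
tcp_pos: [0.452, 0.2417, 0.0295]
orientation: [-0.004, 0.212, 0.977, -0.002]
contact_force: [-1.1, -0.0, 0.0]
opening: 0.0264
grip_force: 0.0
```

>>> arm_command(
  targets=[
    [0,0,0,0,0,0,0],
    [0,0,0,0,0,0,0],
    [0,0,0,0,0,0,0],
  ],
  squeeze=12,
)

```text
t: 3.0
tcp_pos: [0.458, 0.2433, 0.0353]
orientation: [0.002, 0.212, 0.977, 0.001]
contact_force: [-0.2, 0.3, -0.5]
opening: 0.0058
grip_force: 0.0
```

>>> arm_command(
  targets=[
    [0,-5,0,0,0,0,0],
    [0,-15,0,0,0,0,0],
    [0,-15,0,0,0,0,0],
    [0,-15,0,0,0,0,0],
    [0,-15,0,0,0,0,0],
    [0,-15,0,0,0,0,0],
    [0,-12,0,0,0,0,0],
    [0,-8,0,0,0,0,0],
  ],
)

```text
t: 3.8
tcp_pos: [0.4142, 0.1502, 0.0332]
orientation: [-0.0, 0.212, 0.977, -0.0]
contact_force: [-0.1, 0.8, -0.3]
opening: 0.0004
grip_force: 0.0
```

```bash
python3 - <<'E'
from h import *
save("wrist","w2.png");save("top","t2.png")
c=get_calibration("top")
find("drawer_handle","wrist");find("drawer_handle","top")
a=cv2.imread("pics/t2.png")[160:250,110:240];a=cv2.resize(a,None,fx=4,fy=4)
b=cv2.imread("pics/w2.png")[:,:];b=cv2.resize(b,(480,360))[:360]
b=b[:,200:]
cv2.imwrite("pics/c2.png",np.hstack([a,b]));print(a.shape)
E
```

```text
drawer_handle wrist [([470.5, 195.1], 0.64)]
drawer_handle top [([170.2, 211.2], 0.61)]
(360, 520, 3)
```

View pics/c2.png

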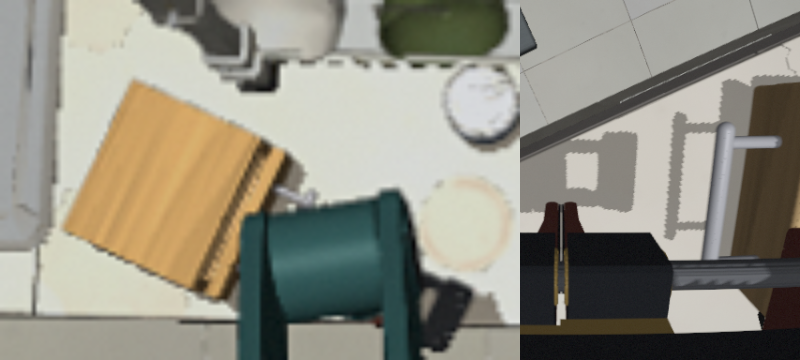

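```bash
python3 - <<'E'
from h import *
c=get_calibration("wrist");k=512/480
px=lambda x,y:((x-520+200)*k,y*k)
a=atz(px(724,130),c,.052);b=atz(px(712,250),c,.052);print(a,b,to(a),to(b))
o,T,p=tool();print(p,T.round(3).tolist(),"cam",T.T@(c["origin"]-p),o["opening"])
# closed fingertip projection
print(proj([p,p-T[:,2]*.019],c))
E
```

```text
[0.40936529 0.26620308 0.052     ] [0.48724004 0.23541841 0.052     ] [ 53.1 101.9 -18.6] [-30.5 106.2 -18.6]
[0.41536815 0.15145878 0.03334128] [[-0.91, 0.415, 0.001], [0.415, 0.91, 0.0], [-0.0, 0.0, -1.0]] cam [ 7.13004843e-02 -2.09266874e-06 -1.95553357e-01] 0.00027535055976241475
[[256.82635819 213.60215176]
 [256.82038467 224.14943387]]
```

>>> arm_command(
  targets=[
    [0,0,-40,0,0,0,0.35],
    [0,25,-5,0,0,0,0.35],
    [0,40,0,0,0,0,0.35],
    [0,25,0,0,0,0,0.35],
    [0,13,0,0,0,0,0.35],
    [0,0,0,0,0,0,0.35],
    [0,0,0,0,0,0,0.35],
  ],
)

```text
t: 4.7
tcp_pos: [0.4566, 0.2446, 0.0778]
orientation: [-0.001, 0.212, 0.977, -0.001]
contact_force: [0.8, -0.1, 1.2]
opening: 0.0308
grip_force: 0.0
```

```bash
python3 - <<'E'
from h import *
o,T,p=tool();c=get_calibration("wrist");save("wrist","w3.png");find("drawer_handle","wrist")
print(p,T.round(3).tolist(),o["opening"]);print(proj([[.4094,.2662,.052],[.4872,.2354,.052]],c))
E
```

```text
drawer_handle wrist [([318.8, 171.3], 0.84)]
[0.45662881 0.24461303 0.07777982] [[-0.91, 0.414, -0.002], [0.414, 0.91, -0.001], [0.001, -0.002, -1.0]] 0.030840443833728606
[[257.09439708 132.90161565]
 [262.2710501  240.2686932 ]]
```

View pics/w3.png

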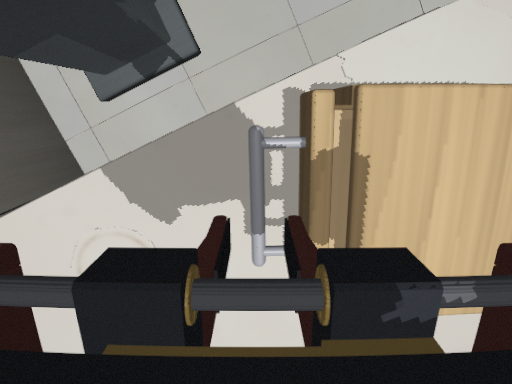

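```bash
python3 - <<'E'
from h import *
c=get_calibration("wrist")
for q in((257,131),(259,262),(257,195)): 
    for z in(.052,):
        P=atz(q,c,z);print(q,z,P.round(4),to(P))
o,T,p=tool()
print(proj([p,p+T[:,2]*.026, p+T@[.01,.0155,0],p+T@[-.01,.0155,0],p+T@[-.01,.0155,-.03]],c))
E
```

```text
(257, 131) 0.052 [0.408  0.2662 0.052 ] [53.2  0.1 25.9]
(259, 262) 0.052 [0.5034 0.2246 0.052 ] [-50.8   1.8  25.8]
(257, 195) 0.052 [0.4515 0.2464 0.052 ] [ 5.5  0.1 25.9]
[[256.84692444 213.61208533]
 [256.85176768 201.86322776]
 [279.99348899 199.55016496]
 [279.38180537 227.31751248]
 [282.94663487 246.83918552]]
```

>>> arm_command(
  targets=[
    [0,1,15,0,0,0,0.35],
    [0,0,15,0,0,0,0.35],
    [0,0,15,0,0,0,0.35],
    [0,0,0,0,0,0,0.35],
    [0,0,0,0,0,0,0.35],
  ],
)

```text
t: 5.3
tcp_pos: [0.4575, 0.2453, 0.0333]
orientation: [-0.0, 0.212, 0.977, -0.0]
contact_force: [0.1, 0.0, 0.6]
opening: 0.0307
grip_force: 0.0
```

>>> arm_command(
  targets=[
    [0,0,0,0,0,0,0.1],
    [0,0,0,0,0,0,0.1],
    [0,0,0,0,0,0,0.1],
  ],
)

```text
t: 5.6
tcp_pos: [0.4585, 0.2462, 0.0339]
orientation: [0.0, 0.212, 0.977, 0.0]
contact_force: [-0.3, -0.7, -0.4]
opening: 0.011
grip_force: 0.0
```

```bash
python3 - <<'E'
from h import *
o,T,p=tool();save("wrist","w4.png");print(p,o["opening"],o["grip_force"])
E
```

```text
[0.45847902 0.24621526 0.03386417] 0.010967601244355743 0.0
```

View pics/w4.png

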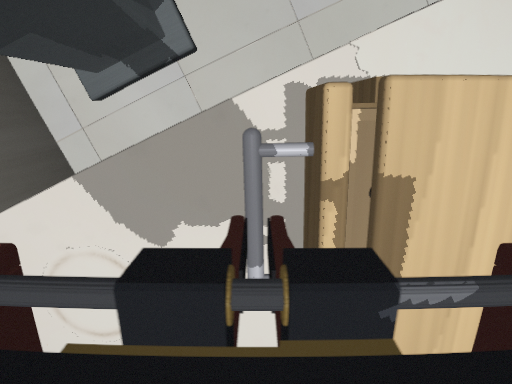

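>>> arm_command(
  targets=[
    [0,0,0,0,0,0,0],
    [0,0,0,0,0,0,0],
    [0,0,0,0,0,0,0],
  ],
  squeeze=20,
)

```text
t: 5.95
tcp_pos: [0.458, 0.2461, 0.0333]
orientation: [-0.0, 0.212, 0.977, -0.0]
contact_force: [0.1, -0.2, 0.4]
opening: 0.0007
grip_force: 0.0
```

```bash
python3 - <<'E'
from h import *
o,T,p=tool();a=save("wrist","w5.png");print(p,o["opening"],o["grip_force"])
s=save("scene","s5.png")[140:230,120:230]
b=cv2.imread("pics/w5.png")[100:300,180:400]
s=cv2.resize(s[:,:,::-1],None,fx=3.5,fy=3.5,interpolation=cv2.INTER_CUBIC);b=cv2.resize(b,None,fx=1.575*1,fy=1.575)
cv2.imwrite("pics/c5.png",np.hstack([s,b[:315]]))
E
```

```text
[0.45799717 0.24613973 0.03327869] 0.0007132674642100312 0.0
```

View pics/c5.png

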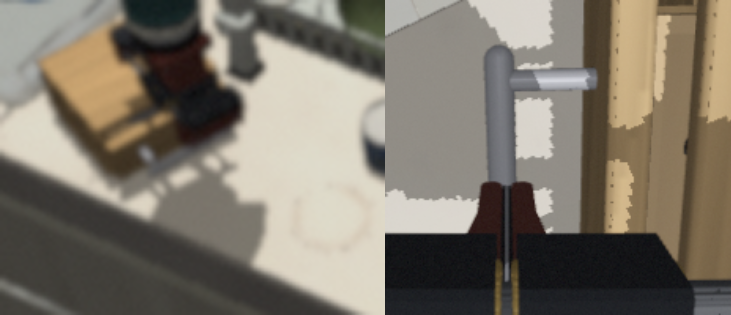

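```bash
python3 - <<'E'
from h import *
c5=get_calibration("wrist");o,T,p=tool()
im=cv2.imread("pics/w5.png");i3=cv2.imread("pics/w3.png");i4=cv2.imread("pics/w4.png")
for n,i,r in(("w3",i3,190),("w4",i4,190),("w5",i,190) if 0 else ("w5",im,190)):
    print(n,[int(x) for x in i[r,230:310].mean(1)])
print([int(x) for x in im[115:150,253].mean(1)]);print([int(x) for x in i3[115:150,257].mean(1)])
import copy
c3=dict(c5); T3=np.array([[-0.91,0.414,-0.002],[0.414,0.91,-0.001],[0.001,-0.002,-1.0]]);p3=np.array([0.45662881,0.24461303,0.07777982])
def tri(a,b):
    o1,d1=ray(a,c5);o,d=ray(b,c5)
    rel=T.T@(c5["origin"]-p); dd=T3@(T.T@d); oo=p3+T3@rel
    A=np.stack([d1,-dd],1);s=np.linalg.lstsq(A,oo-o1,rcond=None)[0];return o1+s[0]*d1,oo+s[1]*dd
print(tri((253,128.6),(257,127)),tri((258,150),(262,142.5)))
E
```

```text
w3 [135, 137, 135, 135, 135, 134, 135, 136, 135, 135, 134, 135, 135, 134, 136, 135, 135, 135, 135, 123, 100, 96, 103, 107, 112, 112, 117, 117, 116, 114, 110, 105, 96, 88, 100, 126, 135, 134, 135, 136, 134, 136, 135, 134, 135, 136, 136, 135, 138, 136, 136, 136, 135, 135, 135, 137, 136, 135, 136, 136, 135, 136, 137, 136, 134, 136, 136, 136, 120, 80, 57, 53, 56, 60, 59, 61, 59, 58, 58, 65]
w4 [140, 140, 141, 140, 140, 140, 139, 139, 140, 140, 139, 140, 139, 139, 112, 97, 104, 108, 111, 114, 117, 118, 121, 122, 121, 123, 118, 113, 108, 102, 96, 91, 110, 133, 140, 139, 140, 141, 190, 210, 212, 211, 210, 210, 211, 210, 210, 209, 209, 210, 210, 210, 211, 211, 211, 176, 141, 142, 141, 141, 140, 142, 141, 142, 141, 142, 141, 141, 141, 141, 141, 141, 141, 141, 97, 61, 58, 57, 55, 58]
w5 [139, 141, 140, 139, 140, 139, 141, 140, 139, 141, 140, 139, 140, 140, 116, 94, 100, 105, 111, 114, 116, 118, 120, 122, 123, 121, 119, 116, 110, 105, 99, 93, 92, 187, 210, 210, 210, 210, 211, 210, 210, 211, 210, 211, 211, 209, 209, 209, 209, 209, 210, 210, 210, 211, 210, 175, 141, 140, 140, 141, 140, 140, 140, 142, 140, 141, 141, 141, 140, 141, 141, 141, 140, 140, 118, 78, 62, 60, 54, 55]
[210, 211, 210, 210, 209, 210, 210, 209, 210, 196, 192, 155, 140, 112, 93, 98, 105, 107, 112, 116, 120, 123, 125, 126, 126, 125, 125, 125, 125, 126, 125, 124, 126, 127, 126]
[205, 206, 205, 205, 205, 205, 205, 205, 205, 191, 136, 133, 150, 154, 155, 126, 118, 120, 119, 120, 119, 120, 120, 120, 120, 120, 121, 121, 119, 118, 119, 120, 119, 120, 119]
(array([0.4064227 , 0.26664425, 0.0143741 ]), array([0.40790183, 0.26677952, 0.01446008])) (array([0.41575681, 0.26605034, 0.05716364]), array([0.41657284, 0.26677762, 0.05723041]))
```

>>> arm_command(
  targets=[
    [0,-1,0,0,0,0,0.35],
    [0,0,0,0,0,0,0.35],
    [0,0,8,0,0,0,0.35],
    [0,0,8,0,0,0,0.35],
    [0,0,7,0,0,0,0.35],
    [0,0,0,0,0,0,0.35],
  ],
)

```text
t: 6.65
tcp_pos: [0.4565, 0.2447, 0.0089]
orientation: [-0.001, 0.212, 0.977, -0.001]
contact_force: [-0.5, -0.2, 0.3]
opening: 0.031
grip_force: 0.0
```

>>> arm_command(
  targets=[
    [0,0,0,0,0,0,0],
    [0,0,0,0,0,0,0],
    [0,0,0,0,0,0,0],
    [0,0,0,0,0,0,0],
  ],
)

```text
t: 7.05
tcp_pos: [0.4578, 0.2452, 0.0104]
orientation: [0.0, 0.212, 0.977, 0.0]
contact_force: [0.2, -0.5, -0.6]
opening: 0.0106
grip_force: 20.0
```

>>> arm_command(
  targets=[
    [0,-5,0,0,0,0,0],
    [0,-15,0,0,0,0,0],
    [0,-15,0,0,0,0,0],
    [0,-15,0,0,0,0,0],
    [0,-15,0,0,0,0,0],
    [0,-15,0,0,0,0,0],
    [0,-12,0,0,0,0,0],
    [0,-7,0,0,0,0,0],
    [0,-3,0,0,0,0,0],
    [0,0,0,0,0,0,0],
  ],
)

```text
t: 8.05
tcp_pos: [0.4208, 0.158, 0.0106]
orientation: [0.004, 0.216, 0.976, 0.006]
contact_force: [9.9, 40.4, -25.4]
opening: 0.0185
grip_force: 20.1
```

>>> arm_command(
  targets=[
    [0,3,0,0,0,0,0.35],
    [0,0,0,0,0,0,0.35],
    [0,0,0,0,0,0,0.4],
    [0,0,0,0,0,0,0.4],
  ],
)

```text
t: 8.45
tcp_pos: [0.4153, 0.1542, 0.0102]
orientation: [-0.001, 0.212, 0.977, -0.0]
contact_force: [-0.5, 0.2, -0.2]
opening: 0.035
grip_force: 0.0
```

>>> arm_command(
  targets=[
    [0,0,5,0,0,0,0.4],
    [0,0,5,0,0,0,0.4],
    [0,0,5,0,0,0,0.4],
    [0,0,3,0,0,0,0.4],
  ],
)

```text
t: 8.85
tcp_pos: [0.4162, 0.1549, -0.0084]
orientation: [-0.0, 0.212, 0.977, -0.0]
contact_force: [-0.7, -0.5, -0.4]
opening: 0.0353
grip_force: 0.0
```

>>> arm_command(
  targets=[
    [0,0,4,0,0,0,0.4],
    [0,0,4,0,0,0,0.4],
    [0,0,3,0,0,0,0.4],
    [0,0,2,0,0,0,0.4],
  ],
)

```text
t: 9.25
tcp_pos: [0.4165, 0.1551, -0.0211]
orientation: [-0.0, 0.212, 0.977, -0.0]
contact_force: [-0.9, -0.4, 0.2]
opening: 0.0354
grip_force: 0.0
```

>>> arm_command(
  targets=[
    [0,0,3,0,0,0,0.4],
    [0,0,3,0,0,0,0.4],
    [0,0,2,0,0,0,0.4],
  ],
)

```text
t: 9.55
tcp_pos: [0.4166, 0.1551, -0.029]
orientation: [-0.0, 0.212, 0.977, -0.0]
contact_force: [-0.4, 0.2, 0.6]
opening: 0.035
grip_force: 0.0
```

>>> arm_command(
  targets=[
    [0,0,3,0,0,0,0.4],
    [0,0,2,0,0,0,0.4],
    [0,0,2,0,0,0,0.4],
  ],
)

```text
t: 9.85
tcp_pos: [0.4171, 0.1552, -0.0326]
orientation: [0.001, 0.212, 0.977, 0.0]
contact_force: [-13.8, -3.2, 94.1]
opening: 0.035
grip_force: 47.2
```

>>> arm_command(
  targets=[
    [0,0,-10,0,0,0,0.5],
    [0,0,-40,0,0,0,0.5],
    [0,0,-45,0,0,0,0.5],
    [0,0,-45,0,0,0,0.8],
    [0,20,-45,0,0,0,1],
    [0,40,-45,0,0,0,1],
    [0,25,-30,0,0,0,1],
    [0,0,0,0,0,0,1],
    [0,0,0,0,0,0,1],
  ],
)

```text
t: 10.75
tcp_pos: [0.4489, 0.2264, 0.2165]
orientation: [0.0, 0.212, 0.977, -0.0]
contact_force: [0.4, -0.6, -0.3]
opening: 0.0867
grip_force: 0.0
```

```bash
python3 - <<'E'
from h import *
o,T,p=tool();c=get_calibration("wrist");save("wrist","w6.png");print(o["t"],p,T.round(3).tolist(),o["opening"])
for n,z in(("collar",.057),("collar_screw",.035)):
    for r in find(n,"wrist"): print(atz(r["pixel"],c,z))
im=cv2.imread("pics/w6.png")
cv2.imwrite("pics/w6b.png",cv2.resize(im[80:320,180:480],None,fx=2.5,fy=2.5,interpolation=cv2.INTER_CUBIC))
E
```

```text
10.75 [0.44888956 0.22640678 0.21652773] [[-0.911, 0.413, 0.0], [0.413, 0.911, -0.0], [-0.001, -0.0, -1.0]] 0.08671554670073615
collar wrist [([281.9, 160.6], 0.72)]
[0.45391854 0.25645855 0.057     ]
collar_screw wrist [([284.4, 162.1], 0.57)]
[0.46129297 0.25859279 0.035     ]
```

View pics/w6b.png

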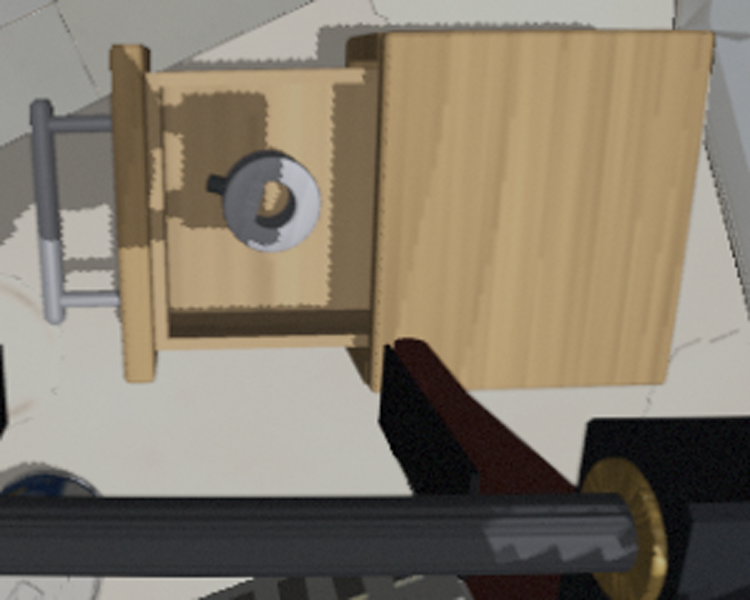

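>>> arm_command(
  targets=[
    [-19,-36,-10,0,0,0,0.5],
    [-19,-36,-10,0,0,0,0.5],
    [-20,-37,-10,0,0,0,0.5],
    [-20,-37,-10,0,0,0,0.5],
    [-20,-37,-10,0,0,0,0.5],
    [-20,-37,0,0,0,0,0.5],
    [-20,-37,0,0,0,0,0.5],
    [-20,-37,0,0,0,0,0.5],
    [-19,-37,0,0,0,0,0.5],
  ],
)

```text
t: 11.8
tcp_pos: [0.4711, -0.1501, 0.2651]
orientation: [-0.001, 0.213, 0.977, 0.0]
contact_force: [0.8, 1.0, 0.0]
opening: 0.0439
grip_force: 0.0
```

>>> arm_command(
  targets=[
    [0,0,0,0,0,8,0.5],
    [0,0,0,0,0,8,0.5],
    [0,0,0,0,0,8,0.5],
    [0,0,0,0,0,8,0.5],
    [0,0,0,0,0,8,0.5],
    [0,0,0,0,0,6,0.5],
    [0,0,0,0,0,0,0.5],
  ],
)

```text
t: 12.5
tcp_pos: [0.4713, -0.1482, 0.2651]
orientation: [-0.002, 0.578, 0.816, -0.0]
contact_force: [1.4, -0.4, 0.9]
opening: 0.044
grip_force: 0.0
```

```bash
python3 - <<'E'
from h import *
o,T,p=tool();c=get_calibration("wrist");save("wrist","w7.png");print(o["t"],p,T.round(3).tolist(),o["opening"],o["joint_pos"].round(2))
for n,z in(("processor",.1),("spindle",.145),("spindle_flat",.128),("seal_ring",.108)):
    for r in find(n,"wrist"): print(atz(r["pixel"],c,z))
print(proj([[.473,-.149,.145]],c))
im=cv2.imread("pics/w7.png")
cv2.imwrite("pics/w7b.png",cv2.resize(im[60:290,110:410],None,fx=2.6,fy=2.6,interpolation=cv2.INTER_CUBIC))
E
```

```text
12.5 [ 0.47132147 -0.14823791  0.26507697] [[-0.332, 0.943, -0.003], [0.943, 0.332, 0.001], [0.002, -0.002, -1.0]] 0.04404014225579233 [-0.44  0.14  1.62 -0.    1.38 -0.78]
processor wrist [([263.1, 158.2], 0.72), ([402.0, 35.9], 0.44)]
[ 0.47467593 -0.13626731  0.1       ]
[0.57303203 0.04384175 0.1       ]
[ 0.47010188 -0.14442233  0.1       ]
spindle wrist [([265.8, 172.4], 0.6)]
[ 0.4791598  -0.14271678  0.145     ]
spindle_flat wrist [([263.2, 171.1], 0.88)]
[ 0.47760676 -0.14559436  0.128     ]
seal_ring wrist [([262.0, 161.8], 0.89), ([263.4, 169.5], 0.31)]
[ 0.47430995 -0.13947854  0.108     ]
[ 0.47895239 -0.14756807  0.108     ]
[[258.30937499 175.9781921 ]]
```

View pics/w7b.png

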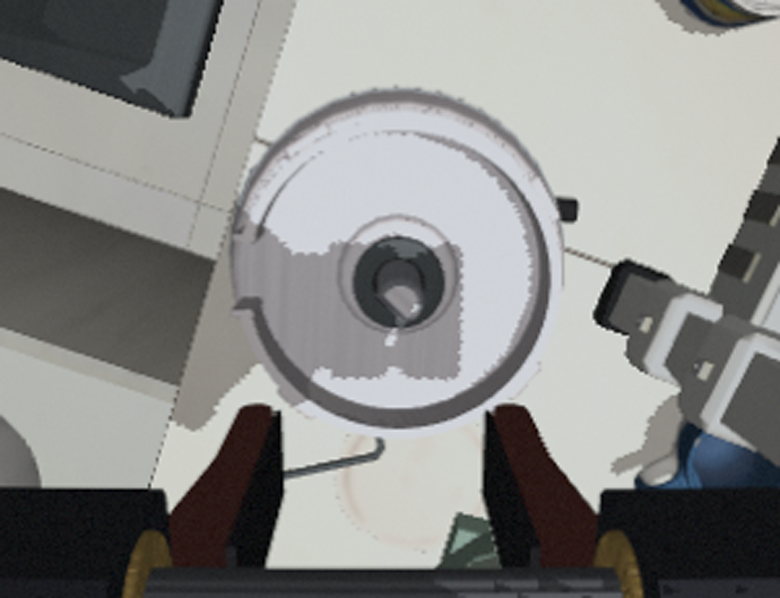

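```bash
python3 - <<'E'
from h import *
im=cv2.imread("pics/w7.png").mean(2).astype(np.float32);c=get_calibration("wrist")
g=lambda x,y:(x/2.6+110-.3,y/2.6+60-.3)
print("sp",atz(g(403,300),c,.145),"seal",atz(g(399,281.5),c,.108))
# centre by seat outer/inner: base extents
C=atz(g(399,281.5),c,.108)[:2]
print("slot pts",[ (P:=atz(g(*q),c,.113)[:2]-C, np.hypot(*P).round(4),np.degrees(np.arctan2(P[1],P[0])).round(1))[1:] for q in((240,237),(260,240),(238,302),(260,309))])
for r in(.0675,.07,.0725):
    a=np.radians(np.arange(160,250,3)); P=np.stack([C[0]+r*np.cos(a),C[1]+r*np.sin(a),np.full(a.shape,.113)],1)
    q=proj(P,c).astype(np.float32); v=cv2.remap(im,q[None,:,0],q[None,:,1],cv2.INTER_LINEAR)[0]
    print(r,list(zip(range(160,250,3),v.astype(int).tolist())))
S=atz(g(403,300),c,.145)[:2]
xs=np.arange(-16,17,1.5)/1000
print("rows: world x descending from +16mm; cols: world y + (left) to -")
for x in xs[::-1]:
    P=np.array([[S[0]+x,S[1]+y,.145] for y in xs[::-1]]);q=proj(P,c).astype(np.float32)
    print(' '.join('%3d'%v for v in cv2.remap(im,q[None,:,0],q[None,:,1],cv2.INTER_LINEAR)[0]))
E
```

```text
sp [ 0.48059688 -0.14620929  0.145     ] seal [ 0.47968388 -0.14632468  0.108     ]
slot pts [(np.float64(0.0734), np.float64(-177.0)), (np.float64(0.0646), np.float64(-178.1)), (np.float64(0.0731), np.float64(-153.8)), (np.float64(0.0638), np.float64(-149.9))]
0.0675 [(160, 172), (163, 170), (166, 169), (169, 165), (172, 168), (175, 156), (178, 109), (181, 123), (184, 134), (187, 149), (190, 147), (193, 147), (196, 146), (199, 146), (202, 146), (205, 103), (208, 81), (211, 115), (214, 89), (217, 89), (220, 85), (223, 81), (226, 85), (229, 84), (232, 84), (235, 78), (238, 81), (241, 82), (244, 81), (247, 80)]
0.07 [(160, 211), (163, 211), (166, 211), (169, 211), (172, 211), (175, 211), (178, 152), (181, 151), (184, 149), (187, 145), (190, 145), (193, 144), (196, 144), (199, 144), (202, 143), (205, 96), (208, 84), (211, 149), (214, 148), (217, 147), (220, 148), (223, 148), (226, 143), (229, 147), (232, 142), (235, 139), (238, 142), (241, 142), (244, 141), (247, 141)]
0.0725 [(160, 199), (163, 191), (166, 207), (169, 200), (172, 206), (175, 169), (178, 140), (181, 134), (184, 146), (18
[... 1548 characters left out ...]
  63  65  64  64  67  75  86 123 138 145 141  99  67  52  54  52  53  54 102 120 141
 53  62  64  63  63  65  71  80  84 116 133 126  75  56  51  54  54  53  52 114 124 135
 43  60  64  65  64  64  67  72  78  82  92  87  66  45  53  54  53  51  60 119 125 138
 51  51  63  64  65  63  64  65  67  73  72  71  58  48  53  53  53  52  74 127 123 139
 54  51  49  61  64  64  62  65  61  55  50  52  51  52  54  54  54  53  97 130 119 140
 54  53  48  44  47  54  52  49  40  31  38  49  53  54  54  52  53  63 124 129 131 144
 55  54  53  51  46  44  33  40  37  44  53  53  54  53  53  52  53 103 136 124 141 146
 55  53  54  53  54  53  53  52  54  52  52  52  52  52  49  56  92 132 130 125 144 147
```

>>> arm_command(
  targets=[
    [0,0,10,0,0,-8,0.6],
    [0,0,15,0,0,-8,0.6],
    [0,0,20,0,0,-8,0.6],
    [0,0,20,0,0,-8,0.6],
    [0,0,20,0,0,-8,0.6],
    [0,0,20,0,0,-8,0.6],
    [0,0,15,0,0,-2.6,0.6],
    [-7,5,0,0,0,0,0.6],
    [0,0,0,0,0,0,0.6],
  ],
)

```text
t: 13.65
tcp_pos: [0.4826, -0.146, 0.147]
orientation: [0.0, 0.173, 0.985, -0.0]
contact_force: [0.2, 0.6, 0.0]
opening: 0.0526
grip_force: 0.0
```

```bash
python3 - <<'E'
from h import *
o,T,p=tool();c=get_calibration("wrist");im=save("wrist","w8.png").mean(2).astype(np.float32)
print(o["t"],p,"yang",np.degrees(np.arctan2(T[1,1],T[0,1])),o["opening"])
for n,z in(("spindle_flat",.128),("seal_ring",.108)):
    for r in find(n,"wrist"): print(atz(r["pixel"],c,z))
print(proj([[.48,-.146,.145],[.48,-.146,.108]],c))
S=np.array([.48,-.146])
xs=np.arange(-15,15.1,1.5)/1000
for x in xs[::-1]:
    P=np.array([[S[0]+x,S[1]+y,.145] for y in xs[::-1]]);q=proj(P,c).astype(np.float32)
    print(' '.join('%3d'%v for v in cv2.remap(im,q[None,:,0],q[None,:,1],cv2.INTER_LINEAR)[0]))
i=cv2.imread("pics/w8.png");cv2.imwrite("pics/w8b.png",cv2.resize(i[70:260,130:400],None,fx=2.9,fy=2.9,interpolation=cv2.INTER_CUBIC))
E
```

```text
13.65 [ 0.48255189 -0.14601074  0.14698255] yang 70.07357695103106 0.052575502454978315
spindle_flat wrist [([255.3, 201.1], 0.68)]
[ 0.47948909 -0.14611606  0.128     ]
seal_ring wrist [([246.5, 179.9], 0.59)]
[ 0.46661239 -0.14893244  0.108     ]
[[255.59151396 209.31318127]
 [255.77954029 193.99078143]]
198 199 199 199 198 199 199 199 198 199 199 199 198 199 199 199 199 198 198 199 199
198 199 198 199 199 199 199 198 199 199 198 199 199 199 199 198 199 198 199 199 199
199 199 199 199 199 199 199 199 199 199 199 198 199 199 199 199 199 199 199 198 199
198 199 199 199 199 199 199 198 199 199 199 199 199 199 199 199 199 199 199 199 199
198 198 199 199 199 199 199 199 199 199 199 199 199 198 198 199 199 199 199 199 199
199 198 198 199 199 198 199 198 198 195 197 186 197 199 199 199 199 199 199 199 199
198 197 194 186 180 172 157 142 106  92  87  84  96 103 185 199 199 199 199 199 198
131 112 107 109  78  46  65 109 151 173 130 124 128 118  78 167 198 199 199 199 199
109 112  77  47  45  53 104 139 131 132 127 125 128 132 118  81 182 199 199 199 198
113  45  46  46  47  83 120 145 133 
[... 271 characters left out ...]
  71  46  45  44 103 174 198
 47  47  47  45  67  68  81 132 126 125 130 132  94  71  66  46  45  45  53 165 178
 47  46  45  39  64  65  75 106 125 128 131 122  72  73  47  47  47  48  44 129 159
 46  45  35  45  61  61  72  79  93 127 130  96  68  54  35  47  47  47  46  58 169
 46  46  28  49  58  58  64  71  75  80  85  69  80  27  25  46  47  46  45  51 145
 45  41  26  56  60  58  58  63  68  71  72  65 109  46  26  40  46  47  47  49 112
 46  43  33  55  59  59  59  59  62  62  62  82 105  76  23  43  47  46  45  46 111
 47  46  34  55  57  58  58  61  62  59  59  91 104  79  23  43  46  46  48  47 121
 44  46  34  55  60  56  58  60  59  58  68 106 106  67  26  46  46  45  45  50 126
```

>>> arm_command(
  targets=[
    [4,-2,10,0,0,1.5,0.6],
    [0,0,20,0,0,0,0.6],
    [0,0,20,0,0,0,0.6],
    [0,0,10,0,0,0,0.6],
    [0,0,0,0,0,0,0.6],
  ],
)

```text
t: 14.3
tcp_pos: [0.4753, -0.146, 0.0854]
orientation: [-0.001, 0.186, 0.983, 0.0]
contact_force: [-0.5, 0.2, -0.6]
opening: 0.0525
grip_force: 0.0
```

>>> arm_command(
  targets=[
    [0,0,0,0,0,0,0],
    [0,0,0,0,0,0,0],
    [0,0,0,0,0,0,0],
    [0,0,0,0,0,0,0],
    [0,0,0,0,0,0,0],
  ],
  squeeze=15,
)

```text
t: 14.8
tcp_pos: [0.4777, -0.1451, 0.0871]
orientation: [0.001, 0.186, 0.982, 0.001]
contact_force: [6.6, 17.2, 2.3]
opening: 0.0162
grip_force: 8.7
```

>>> arm_command(
  targets=[
    [0,2,0,0,0,0,0],
    [0,0,0,0,0,0,0],
    [0,0,0,0,0,0,0],
  ],
)

```text
t: 15.1
tcp_pos: [0.4779, -0.1444, 0.0871]
orientation: [0.0, 0.186, 0.983, 0.0]
contact_force: [-0.0, 3.1, 5.2]
opening: 0.0149
grip_force: 15.0
```

```bash
cat >> h.py <<'E'
def wcal(p,ang):
    """wrist calib for a tool pointing down, tool y at ang deg"""
    o,T,q=tool();c=dict(get_calibration("wrist"));rel=T.T@(c["origin"]-q);Rr=T.T@Rc(c)
    a=np.radians(ang);T2=np.array([[-np.sin(a),np.cos(a),0],[np.cos(a),np.sin(a),0],[0,0,-1.]])
    c["origin"]=np.array(p)+T2@rel;c["attitude"]=T2@Rr;return c
E
python3 - <<'E'
from h import *
def polar(f,c,A,z=.113):
    im=cv2.imread(f).mean(2).astype(np.float32)
    an=np.arange(178,222,2)
    print(f,c["origin"].round(3));print("ang ",*['%3d'%a for a in an])
    for r in(.064,.066,.068,.070,.072,.074):
        a=np.radians(an);q=proj(np.stack([A[0]+r*np.cos(a),A[1]+r*np.sin(a),a*0+z],1),c).astype(np.float32)
        print(r,*['%3d'%v for v in cv2.remap(im,q[None,:,0],q[None,:,1],cv2.INTER_LINEAR)[0]])
A=(.4785,-.1465)
polar("pics/w7.png",wcal((.47132,-.14824,.26508),19.4),A)
polar("pics/w8.png",wcal((.48255,-.14601,.14698),70.07),A)
print(proj([[.41,-.17,.113]],wcal((.48255,-.14601,.14698),70.07)))
E
```

```text
pics/w7.png [ 0.448 -0.081  0.461]
ang  178 180 182 184 186 188 190 192 194 196 198 200 202 204 206 208 210 212 214 216 218 220
0.064 112 131 143 144 143 144 143 144 144 144 143 144 143 124  82  78  81  77  78  78  77  77
0.066  78  85 122 145 147 148 148 147 147 147 148 147 146 122  83  80  80  79  76  77  77  77
0.068 132 134 143 143 148 147 145 146 145 145 144 145 144 118  83  86 132 119 115 111 114 108
0.07 151 151 150 148 145 146 145 146 146 144 144 143 142 111  82  85 149 147 148 146 147 148
0.072 141 142 146 143 141 140 140 141 138 136 133 132 132 125  86  87 149 147 148 147 147 147
0.074 125  91 137 135 124 126 124 122 122 121 121 118 124 125 115  98 145 140 143 143 142 142
pics/w8.png [ 0.416 -0.122  0.343]
ang  178 180 182 184 186 188 190 192 194 196 198 200 202 204 206 208 210 212 214 216 218 220
0.064 138 139 139 136 135 134 132 133 131 132 131 130 131 130 126 134 135 134 132 132 127 118
0.066 135 122 131 135 134 133 133 133 132 133 131 132 131 108  71  80  74  74  70  68  69  68
0.068 115 117 128 136 134 136 136 136 136 136 135 134 133  97  74  76 125  95  87  90  83  85
0.07 142 142 139 140 140 139 139 139 137 136 136 136 136  96  74  89 138 137 137 137 137 136
0.072 141 141 139 135 136 135 134 134 134 134 133 133 131  83  73  86 136 137 138 137 136 136
0.074 140  78 133 122 137 136 137 137 135 130 128 128 126  99  73  98 130 124 123 124 120 114
[[192.82824296 120.90405174]]
```

>>> arm_command(
  targets=[
    [-0.35,0,0,0,0,8,0],
    [-0.35,0,0,0,0,8,0],
    [-0.35,0,0,0,0,8,0],
    [-0.35,0,0,0,0,8,0],
    [-0.35,0,0,0,0,8,0],
    [-0.35,0,0,0,0,8,0],
    [-0.2,0,0,0,0,4.6,0],
    [0,0,0,0,0,0,0],
    [0,0,0,0,0,0,0],
    [0,0,0,0,0,0,0],
  ],
)

```text
t: 16.1
tcp_pos: [0.4799, -0.1454, 0.0871]
orientation: [0.0, 0.602, 0.798, 0.001]
contact_force: [2.3, 5.0, 3.8]
opening: 0.015
grip_force: 15.0
```

```bash
python3 - <<'E'
from h import *
o,T,p=tool();y=np.degrees(np.arctan2(T[1,1],T[0,1]));print(o["t"],p,y,o["opening"],o["grip_force"],o["contact_force"])
print("axis",p[:2]-.0025*T[:2,1])
# collar from w6
c=wcal((.44889,.22641,.21653),65.6);g=lambda x,y:(x/2.5+180-.3,y/2.5+80-.3)
C=atz(g(271,201),c,.057);S=atz(g(209,184),c,.035);print("collar",C,"screw",S,np.degrees(np.arctan2(*(S-C)[1::-1])),np.hypot(*(S-C)[:2]))
im=cv2.imread("pics/w6.png").mean(2).astype(np.float32)
for q in((222,201),(320,201),(271,150),(271,252)): print(((atz(g(*q),c,.057)-C)*1000).round(1))
E
```

```text
16.1 [ 0.47989443 -0.14539557  0.08705722] 15.97240687566001 0.015048884585560215 15.00156613154104 [2.32825275 5.03713681 3.76133962]
axis [ 0.47749094 -0.1460835 ]
collar [0.4563281  0.26353098 0.057     ] screw [0.44024976 0.23928391 0.035     ] -123.54854393680955 0.02909352645431514
[ -9.5 -21.    0. ]
[ 9.5 21.1  0. ]
[-22.    9.3   0. ]
[22.8 -9.6  0. ]
```

>>> arm_command(
  targets=[
    [0,0,0,0,0,0,0.6],
    [0,0,0,0,0,0,0.6],
    [0,0,-20,0,0,0,0.6],
    [0,0,-40,0,0,0,0.6],
    [0,0,-40,0,0,0,0.6],
  ],
)

```text
t: 16.6
tcp_pos: [0.4777, -0.1462, 0.1868]
orientation: [-0.001, 0.602, 0.799, -0.001]
contact_force: [0.6, -0.2, 0.5]
opening: 0.051
grip_force: 0.0
```

>>> arm_command(
  targets=[
    [40,9,0,0,0,0,0.75],
    [40,9,0,0,0,0,0.75],
    [40,9,0,0,0,0,0.75],
    [40,9,0,0,0,0,0.75],
    [40,9,0,0,0,0,0.75],
    [40,9,0,0,0,0,0.75],
    [40,9,0,0,0,0,0.75],
    [40,9,0,0,0,0,0.75],
    [40,9,0,0,0,0,0.75],
    [40,9,0,0,0,0,0.75],
  ],
)

```text
t: 17.6
tcp_pos: [0.4548, 0.2642, 0.1863]
orientation: [0.0, 0.602, 0.799, -0.0]
contact_force: [-0.4, -0.4, 0.3]
opening: 0.066
grip_force: 0.0
```

>>> arm_command(
  targets=[
    [0,0,0,0,0,-8.2,0.75],
    [0,0,0,0,0,-8.2,0.75],
    [0,0,0,0,0,-8.2,0.75],
    [0,0,0,0,0,-8.2,0.75],
    [0,0,0,0,0,-8.2,0.75],
    [0,0,0,0,0,-8.2,0.75],
    [0,0,0,0,0,-8.2,0.75],
    [0,0,0,0,0,-8.2,0.75],
  ],
)

```text
t: 18.4
tcp_pos: [0.4551, 0.2625, 0.1862]
orientation: [-0.0, 0.07, 0.998, -0.001]
contact_force: [0.1, -0.4, 0.9]
opening: 0.0658
grip_force: 0.0
```

>>> arm_command(
  targets=[
    [0,0,0,0,0,-8.2,0.75],
    [0,0,0,0,0,-8.2,0.75],
    [0,0,0,0,0,-8.2,0.75],
    [0,0,0,0,0,-8.2,0.75],
    [0,0,0,0,0,-8.2,0.75],
    [0,0,0,0,0,-8.2,0.75],
    [0,0,0,0,0,-8.1,0.75],
    [0,0,0,0,0,-7.6,0.75],
    [0,0,0,0,0,0,0.75],
  ],
)

```text
t: 19.3
tcp_pos: [0.4551, 0.2626, 0.1862]
orientation: [-0.0, -0.474, 0.881, -0.0]
contact_force: [0.2, -0.0, 0.3]
opening: 0.066
grip_force: 0.0
```

```bash
python3 - <<'E'
from h import *
o,T,p=tool();c=get_calibration("wrist");save("wrist","w9.png");print(o["t"],p,np.degrees(np.arctan2(T[1,1],T[0,1])),o["opening"],o["joint_pos"].round(2))
for n,z in(("collar",.057),("collar_screw",.035)):
    for r in find(n,"wrist"): print(atz(r["pixel"],c,z))
print("go",to([.4563,.2635,.057]))
im=cv2.imread("pics/w9.png")
q=proj([[.4563,.2635,.057]],c)[0];print(q)
x,y=int(q[0])-100,max(int(q[1])-75,0);print(x,y)
cv2.imwrite("pics/w9b.png",cv2.resize(im[y:y+150,x:x+200],None,fx=4,fy=4,interpolation=cv2.INTER_CUBIC))
E
```

```text
19.3 [0.45514222 0.26255617 0.18624414] 146.56663472641162 0.06602727419707198 [ 0.39  0.26  1.67 -0.    1.21 -2.17]
collar wrist [([252.8, 169.1], 0.77)]
[0.45653734 0.2565012  0.057     ]
collar_screw wrist [([254.1, 172.1], 0.66), ([246.5, 151.6], 0.19)]
[0.45999337 0.26387163 0.035     ]
[0.45403676 0.23920185 0.035     ]
go [ -1.3  -0.6 129.4]
[256.54246282 174.25414711]
156 99
```

View pics/w9b.png

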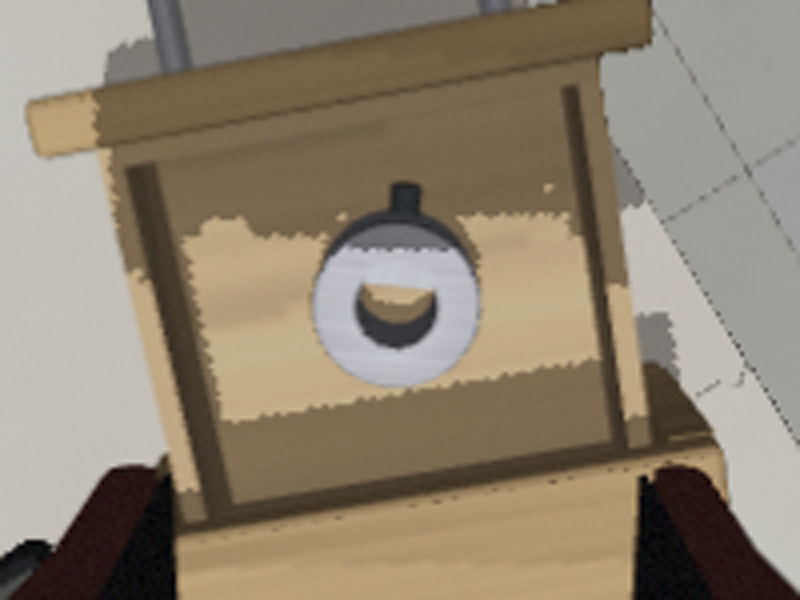

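```bash
python3 - <<'E'
from h import *
c=get_calibration("wrist");g=lambda x,y:(x/4+156-.4,y/4+99-.4)
C=atz(g(396.5,305),c,.057);S=atz(g(405,185),c,.035);a=np.degrees(np.arctan2(*(S-C)[1::-1]))
print(C,S,a,np.hypot(*(S-C)[:2]),to(C),to(S))
E
```

```text
[0.45838681 0.26331809 0.057     ] [0.43991836 0.23970092 0.035     ] -128.02513482088293 0.029980894071831844 [ -2.3  -2.5 129.4] [ 27.6  -0.2 151.4]
```

>>> arm_command(
  targets=[
    [-2,-1.5,20,0,0,2.5,0.75],
    [0,0,35,0,0,0,0.75],
    [0,0,35,0,0,0,0.75],
    [0,0,35,0,0,0,0.75],
    [0,0,30,0,0,0,0.75],
    [0,0,18,0,0,0,0.75],
    [0,0,11,0,0,0,0.75],
    [0,0,0,0,0,0,0.75],
  ],
)

```text
t: 20.25
tcp_pos: [0.4567, 0.2635, 0.0014]
orientation: [-0.001, -0.454, 0.891, 0.0]
contact_force: [0.8, -0.7, 0.3]
opening: 0.0659
grip_force: 0.0
```

>>> arm_command(
  targets=[
    [0,0,0,0,0,0,0.2],
    [0,0,0,0,0,0,0.2],
    [0,0,0,0,0,0,0.2],
    [0,0,0,0,0,0,0.2],
    [0,0,0,0,0,0,0.2],
  ],
  squeeze=20,
)

```text
t: 20.75
tcp_pos: [0.4586, 0.2644, 0.0037]
orientation: [0.001, -0.454, 0.891, -0.0]
contact_force: [-0.9, 0.1, 6.0]
opening: 0.0459
grip_force: 20.0
```

>>> arm_command(
  targets=[
    [0,0,-10,0,0,0,0.2],
    [0,0,-35,0,0,0,0.2],
    [0,0,-40,0,0,0,0.2],
    [0,0,-40,0,0,0,0.2],
    [0,0,-40,0,0,0,0.2],
    [0,0,-20,0,0,0,0.2],
    [0,0,0,0,0,0,0.2],
  ],
)

```text
t: 21.45
tcp_pos: [0.4596, 0.2649, 0.1913]
orientation: [0.003, -0.454, 0.891, -0.0]
contact_force: [0.0, 0.2, -2.2]
opening: 0.0458
grip_force: 20.0
```

```bash
cat > hand.py <<'E'
from h import *
import sys
o,T,p=tool();c=get_calibration("wrist");f=sys.argv[1];save("wrist",f);print(o["t"],p,np.degrees(np.arctan2(T[1,1],T[0,1])),o["opening"],o["grip_force"],o["contact_force"].round(1))
im=cv2.imread("pics/"+f).mean(2).astype(np.float32)
def show(z,X,Y):
    print("tool z",z,"cols y:",*Y)
    for x in X:
        q=proj(np.array([p+T@(np.array([x,y,z*1.])/1000) for y in Y]),c).astype(np.float32)
        print('%4d'%x,' '.join('%3d'%v for v in cv2.remap(im,q[None,:,0],q[None,:,1],cv2.INTER_LINEAR)[0]))
show(-53.3,range(32,-14,-2),range(-26,27,2))
show(-35,range(38,20,-1),range(-12,13,1))
E
python3 hand.py w10.png; python3 -c "
from h import *
find('collar','wrist');find('collar_screw','wrist')"
```

```text
21.45 [0.45960508 0.26488119 0.19131901] 144.01704293184932 0.04583479820245216 19.99911659862846 [ 0.   0.2 -2.2]
tool z -53.3 cols y: -26 -24 -22 -20 -18 -16 -14 -12 -10 -8 -6 -4 -2 0 2 4 6 8 10 12 14 16 18 20 22 24 26
  32 141  60  94 172 178 177 178 178 178 177 177 176  38  49  49  42 137 113 113 112 113 111 111 110 111 111  77
  30 170  57  71 168 177 178 177 176 178 173  77  60  40  50  51  39  62 110 112 113 114 113 112 112 113 111 101
  28 173  58  63 160 177 178 177 146  66  61  62  62  61  62  62  63  60  61  62 113 112 112 112 111 111 110 108
  26 173  78  64 112 117 114 114  61  61  62  63  63  65  64  64  63  62  60  61  61 109 111 111 109 108 104  82
  24 174 124  62 101 115 116  60  61  59  60  46  53  61  62  60  61  45  50  61  62  62  93  72  64  61  58  70
  22 160 162  61  78 117  72  60  57  52  79 105 113 114 114 114 115 109  83  63  51  60  61  84 113 128 143 155
  20 122 171  59  65 112  61  57  76 110 111 111 112 112 112 112 113 112 113 112  79  61  62 145 158 158 157 157
  18  29  30  41  62  77  48  93 109 109 109 110 110 110 111 112 112 113 112 115 113 104
[... 3078 characters left out ...]
7 176 176 176 176 176 150 125  64  42  48  50  49  50  48  46  36 109 113 113 112 113 113 113
  25 176 177 177 174 155 119  90  67  59  40  41  47  50  50  51  49  42  40  64  79  96 111 112 112 112
  24 178 173 143  89  66  60  58  60  59  47  44  48  49  51  50  47  44  44  58  59  62  71  96 111 114
  23 154  88  61  60  60  59  60  60  61  63  61  62  61  61  60  57  59  59  60  60  59  58  63  70 104
  22  71  60  60  62  62  62  60  62  62  60  63  63  60  61  62  62  62  63  63  63  62  61  60  59  64
  21  61  61  62  61  60  61  61  61  61  62  61  62  62  62  62  62  62  62  62  62  61  63  61  60  60
collar wrist [([254.8, 238.0], 0.67)]
collar_screw wrist [([256.7, 238.1], 0.98)]
```

>>> arm_command(
  targets=[
    [25,-20,0,0,0,0,0.2],
    [33,-26,0,0,0,0,0.2],
    [33,-26,0,0,0,0,0.2],
    [33,-27,0,0,0,0,0.2],
    [33,-27,0,0,0,0,0.2],
    [34,-27,0,0,0,0,0.2],
    [34,-27,0,0,0,0,0.2],
    [34,-27,0,0,0,0,0.2],
    [34,-27,0,0,0,0,0.2],
    [29,-23,0,0,0,0,0.2],
  ],
)

```text
t: 22.6
tcp_pos: [0.4747, -0.1492, 0.1855]
orientation: [-0.001, -0.454, 0.891, 0.001]
contact_force: [-0.0, -0.7, -1.2]
opening: 0.046
grip_force: 20.0
```

>>> arm_command(
  targets=[
    [0,0,0,0,0,7.3,0.2],
    [0,0,0,0,0,7.3,0.2],
    [0,0,0,0,0,7.3,0.2],
    [0,0,0,0,0,7.3,0.2],
    [0,0,0,0,0,7.3,0.2],
    [0,0,0,0,0,0,0.2],
    [0,0,0,0,0,0,0.2],
  ],
)

```text
t: 23.3
tcp_pos: [0.4753, -0.1471, 0.1862]
orientation: [-0.001, -0.154, 0.988, 0.001]
contact_force: [0.6, 0.9, -0.6]
opening: 0.0457
grip_force: 20.0
```

```bash
python3 - <<'E'
from h import *
o,T,p=tool();print(o["t"],p,np.degrees(np.arctan2(T[1,1],T[0,1])),T[:,2].round(4),o["opening"],o["contact_force"].round(1),o["joint_pos"].round(2))
print(to([.4778,-.1470,.1367]))
E
```

```text
23.3 [ 0.47529718 -0.14712327  0.18620166] 107.70377238813911 [-0.0028  0.0012 -1.    ] 0.04574632250584865 [ 0.6  0.9 -0.6] [-0.44  0.22  1.73 -0.    1.2  -2.32]
[-2.5 -0.7 49.5]
```

>>> arm_command(
  targets=[
    [-2.5,-1,15,0,0,0,0.2],
    [0,0,20,0,0,0,0.2],
    [0,0,10,0,0,0,0.2],
    [0,0,0,0,0,0,0.2],
    [0,0,0,0,0,0,0.2],
    [0,0,0,0,0,0,0.2],
  ],
)

```text
t: 23.9
tcp_pos: [0.4796, -0.1481, 0.1434]
orientation: [0.001, -0.152, 0.988, -0.0]
contact_force: [0.1, 0.7, -1.7]
opening: 0.0459
grip_force: 20.0
```

```bash
python3 - <<'E'
from h import *
o,T,p=tool();print(o["t"],p,np.degrees(np.arctan2(T[1,1],T[0,1])),T[:,2].round(4),o["contact_force"].round(1))
print(to([.4778,-.1470,.077]))
E
sed -i 's/^show/#show/' hand.py; cat >> hand.py <<'E'
A=np.array([.4778,-.1470,.145]);print("spindle axis px",proj([A],c))
show(-53.3,range(8,-13,-1),range(-12,13,1))
E
python3 hand.py w11.png
```

```text
23.9 [ 0.4796152  -0.14807108  0.14335317] 107.54305755578874 [ 1.1e-03 -6.0e-04 -1.0e+00] [ 0.1  0.7 -1.7]
[ 1.5  1.6 66.4]
23.9 [ 0.4796152  -0.14807108  0.14335317] 107.54305755578874 0.04591345002411763 19.999348623678088 [ 0.1  0.7 -1.7]
spindle axis px [[259.14575892 212.5259851 ]]
tool z -53.3 cols y: -12 -11 -10 -9 -8 -7 -6 -5 -4 -3 -2 -1 0 1 2 3 4 5 6 7 8 9 10 11 12
   8 101 101 103 104 106 109 108 107 107 105 109 111 107 105 105 107 105 104 106 108 110 108 107 105 105
   7 104 105 101  95 106 108 108 107 105 106 109 109 107 106 105 105 105 104 106 108 110 109 102 103 103
   6 106 104  84  58  56  87 189 200 200 196 192 192 188 182 182 182 173 171 165 112  83  83  83 102 103
   5 102 102  61  59  57  58 102 193 206 207 207 207 207 207 207 207 207 197 106  56  57  59  64  99 105
   4 102  91  57  58  57  59  59  64 145 189 202 207 207 207 207 192 156  71  59  59  60  58  57  86 102
   3 102  79  60  60  58  59  59  59  60  61  83 103 133 123  69  61  61  60  60  58  59  56  59  71 101
   2 101  73  57  59  58  60  59  60  59  59  59  60  59  58  59  60  60  60  60  60  60  59
[... 782 characters left out ...]
59  60  61  61  62  61  61  62  61  59  61  61  60  59  73 102 107 106
  -7 104 104 105  98  74  62  62  62  61  61  60  62  62  62  62  63  61  62  62  61  70 100 105 107 105
  -8 103 103 104 103  98  73  62  60  60  62  62  60  61  62  61  63  62  60  62  72  96 114 108 104 104
  -9 102 102 103 102 103 101  80  65  61  59  62  62  61  63  61  61  62  64  80 104 112 179 153 105 103
 -10 102 101 103 101 102 103 106 103  84  74  65  63  62  64  65  71  82  96 104 105 109 174 171 107 104
 -11 102 101 102 102 101 101 104 104 108 108 107 100 100  99 104 107 108 106 105 103 102 122 114 102 103
 -12 103 102 102 102 102 102 102 104 104 105 107 108 108 108 106 104 102 102 103 102 103 103 102 102 102
```

>>> arm_command(
  targets=[
    [0,0,0,0,0,0,0.2],
    [0,0,0,0,0,0,0.2],
    [0,0,0,0,0,0,0.2],
  ],
)

```text
t: 24.25
tcp_pos: [0.4791, -0.1479, 0.1429]
orientation: [0.0, -0.152, 0.988, -0.0]
contact_force: [-1.1, -0.4, -1.6]
opening: 0.0457
grip_force: 20.0
```

>>> arm_command(
  targets=[
    [0.5,1.1,5,0,0,0,0.2],
    [0,0,8,0,0,0,0.2],
    [0,0,5,0,0,0,0.2],
    [0,0,3,0,0,0,0.2],
    [0,0,2,0,0,0,0.2],
    [0,0,1,0,0,0,0.2],
    [0,0,0,0,0,0,0.2],
  ],
)

```text
t: 24.95
tcp_pos: [0.4782, -0.1469, 0.1186]
orientation: [-0.0, -0.152, 0.988, -0.0]
contact_force: [0.2, -0.2, -1.8]
opening: 0.0458
grip_force: 20.0
```

>>> arm_command(
  targets=[
    [0,0,1.5,0,0,0,0.2],
    [0,0,1.5,0,0,0,0.2],
    [0,0,1.5,0,0,0,0.2],
    [0,0,1.5,0,0,0,0.2],
    [0,0,0,0,0,0,0.2],
  ],
)

```text
t: 25.45
tcp_pos: [0.478, -0.1468, 0.1125]
orientation: [-0.0, -0.152, 0.988, 0.0]
contact_force: [-0.4, -0.4, -2.5]
opening: 0.0461
grip_force: 20.0
```

>>> arm_command(
  targets=[
    [0,0,2,0,0,0,0.2],
    [0,0,2,0,0,0,0.2],
    [0,0,3,0,0,0,0.2],
    [0,0,3,0,0,0,0.2],
    [0,0,2,0,0,0,0.2],
    [0,0,0,0,0,0,0.2],
  ],
)

```text
t: 26.05
tcp_pos: [0.4779, -0.1468, 0.1002]
orientation: [-0.0, -0.152, 0.988, 0.0]
contact_force: [-0.3, -1.2, -0.8]
opening: 0.0459
grip_force: 20.0
```

>>> arm_command(
  targets=[
    [0,0,2,0,0,0,0.2],
    [0,0,3,0,0,0,0.2],
    [0,0,3,0,0,0,0.2],
    [0,0,2,0,0,0,0.2],
    [0,0,1,0,0,0,0.2],
    [0,0,0,0,0,0,0.2],
  ],
)

```text
t: 26.65
tcp_pos: [0.478, -0.1468, 0.0895]
orientation: [-0.0, -0.152, 0.988, 0.0]
contact_force: [-0.4, -0.1, -1.0]
opening: 0.0462
grip_force: 20.0
```

>>> arm_command(
  targets=[
    [0,0,2,0,0,0,0.2],
    [0,0,2,0,0,0,0.2],
    [0,0,2,0,0,0,0.2],
    [0,0,1,0,0,0,0.2],
    [0,0,1,0,0,0,0.2],
    [0,0,0,0,0,0,0.2],
  ],
  squeeze=30,
)

```text
t: 27.25
tcp_pos: [0.4783, -0.147, 0.0818]
orientation: [0.0, -0.152, 0.988, -0.0]
contact_force: [-0.3, 0.4, 2.8]
opening: 0.0458
grip_force: 30.0
```

>>> arm_command(
  targets=[
    [0,0,1,0,0,0,0.2],
    [0,0,1,0,0,0,0.2],
    [0,0,1,0,0,0,0.2],
    [0,0,1,0,0,0,0.2],
    [0,0,0,0,0,0,0.2],
    [0,0,0,0,0,0,0.2],
  ],
)

```text
t: 27.85
tcp_pos: [0.4783, -0.147, 0.0778]
orientation: [0.0, -0.152, 0.988, -0.0]
contact_force: [-2.2, 0.8, 5.1]
opening: 0.0456
grip_force: 30.0
```

>>> arm_command(
  targets=[
    [0,0,0.5,0,0,0,0.2],
    [0,0,0.5,0,0,0,0.2],
    [0,0,0,0,0,0,0.2],
    [0,0,0,0,0,0,0.2],
  ],
)

```text
t: 28.25
tcp_pos: [0.4783, -0.147, 0.0769]
orientation: [0.0, -0.152, 0.988, -0.0]
contact_force: [-1.9, 0.8, 8.2]
opening: 0.0458
grip_force: 30.0
```

>>> arm_command(
  targets=[
    [0,0,0.3,0,0,0,0.2],
    [0,0,0,0,0,0,0.2],
    [0,0,0,0,0,0,0.2],
  ],
)

```text
t: 28.55
tcp_pos: [0.4783, -0.147, 0.0767]
orientation: [0.0, -0.152, 0.988, -0.0]
contact_force: [-1.7, 0.5, 7.5]
opening: 0.0459
grip_force: 30.0
```

```bash
sed -i 's/^show/#show/' hand.py; cat >> hand.py <<'E'
show(-53.3,range(12,-13,-3),range(-12,13,2))
show(-35,range(34,22,-2),range(-12,13,1))
from h import *
def polar(A,z=.113):
    an=np.arange(176,218,2);print("ang ",*['%3d'%a for a in an])
    for r in(.066,.070,.074):
        a=np.radians(an);q=proj(np.stack([A[0]+r*np.cos(a),A[1]+r*np.sin(a),a*0+z],1),c).astype(np.float32)
        print(r,*['%3d'%v for v in cv2.remap(im,q[None,:,0],q[None,:,1],cv2.INTER_LINEAR)[0]])
polar((.478,-.147))
find("collar_screw","wrist");find("drawer_handle","top")
E
python3 hand.py w12.png
```

```text
28.55 [ 0.47831361 -0.14697834  0.07669496] 107.51357998868696 0.045916959640145916 30.002819476649165 [-1.7  0.5  7.5]
spindle axis px [[256.89132    263.18475846]]
tool z -53.3 cols y: -12 -10 -8 -6 -4 -2 0 2 4 6 8 10 12
  12 107 106 111 113 112 116 115 113 112 113 117 110 109
   9 111 112 112 115 113 115 114 112 111 115 117 114 113
   6 112  90  72  93  91  95  95  95  97  98 102  89 111
   3 109  58  81  89  89  92  88  89  90  87  86  65 108
   0 106  62  90 101 101 100 104 100  94  90  89  73 107
  -3 108  67  89  96  91  83  81  80  78  76  74  70 109
  -6 114  78  99 141 142 144 140 120 104 104  90  74 112
  -9 109  84 111 140 140 142 141 142 142 143 132  72 159
 -12 109 108  87 141 140 140 139 138 138 138  96 104 109
tool z -35 cols y: -12 -11 -10 -9 -8 -7 -6 -5 -4 -3 -2 -1 0 1 2 3 4 5 6 7 8 9 10 11 12
  34 146 146 147 147 147 139 130 121 117 118 117 116 117 116 116 117 117 118 122 133 146 149 149 149 149
  32 141 119 116 118 120 123 125 130 133  90  35  31  25  22  15  25  31  38 127 125 122 119 115 117 129
  30 122 129 135 139 141 144 146 149 149  89  43  48  52  54  53  52  48  43 135 146 144 140 136 131 127
  28 139 144 146 147 149 148 149 148 142  73  44  48  51  52  53  50  46  40 134 149 148 148 147 145 142
  26 146 146 147 146 148 148 148 127 104  57  45  49  53  54  52  52  46  37 144 149 150 149 148 149 149
  24 145 142 122  79  67  63  62  63  64  51  47  51  50  52  52  49  44  45  61  62  65  76 122 143 147
ang  176 178 180 182 184 186 188 190 192 194 196 198 200 202 204 206 208 210 212 214 216
0.066 154 154 148 149 151 150 150 150 150 151 150 150 150 150 149 149 147 145 152 152 154
0.07 156 157 157 157  85 153 155 155 157 156 157 157 156 154 154 147 130 153 157 156 155
0.074 154 157 152 151  83 150 153 154 155 156 155 155 155 153 151 111 134 133 154 155 152
collar_screw wrist [([255.1, 227.8], 0.97)]
drawer_handle top [([170.2, 211.2], 0.61)]
```

>>> arm_command(
  targets=[
    [0,0,0.4,0,0,0,0.2],
    [0,0,0.3,0,0,0,0.2],
    [0,0,0,0,0,0,0.2],
    [0,0,0,0,0,0,0.2],
    [0,0,0,0,0,0,0.2],
  ],
)

```text
t: 29.2
tcp_pos: [0.4783, -0.147, 0.0766]
orientation: [0.0, -0.152, 0.988, -0.0]
contact_force: [-3.8, 1.5, 14.4]
opening: 0.0455
grip_force: 30.0
```

```bash
python3 -c "
from bench import manip
print(manip.finish_job())"
```

```text
the job is handed in; nothing more can be done
None
```

I handed the job in with the collar pushed down to the seal's stop, its grub screw over the flat and facing the key slot. The fingers are gripping it at 30 N, and I left the drawer open. The first pull on the drawer missed because the fingertips sit about 32 mm short of the stated tool point; I corrected for that. I didn't re-image the tin, jar or beaker at the end, and the hand-in returned no verdict.

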